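# Seat the red drive caddy and snap its lock lever over

### The job

In the two-bay drive dock, push the red caddy along its bay with your fingertips until it is fully home against the connector, then push that bay's yellow-tipped toggle lever over past centre so that it snaps down locked behind the caddy. Only push: do not lift the caddy. Leave the black caddy, its open lever and everything else on the desk alone.

Things in the scene. Friction and masses are not known exactly. Their poses are not given: they have to be found in the camera images.
- dock: fixed grey two-bay drive dock, 195 mm (x) by 236 mm (y). Origin: under its middle at desk level; x points from the open bay mouths (robot side) to the connector block, y to its left, z up. Open-topped bays along x centred at y +0.055 (left) and -0.055 (right), 80 mm wide, floor 6 mm above the desk. Outer walls 18 mm high, middle spine 22 mm high and 30 mm wide, connector block 40 mm high.
- left_stop (a point): connector face at the end of the left bay: mid-width, at floor level, at dock x +0.070. The bay runs back 170 mm from here to its open mouth. A caddy fully home has its front edge here and its rear edge 115 mm back. At the start each caddy stands 25 to 42 mm short of home.
- right_stop (a point): connector face at the end of the right bay: mid-width, at floor level, at dock x +0.070. Otherwise as on the left.
- red_caddy: red plastic drive caddy with a grey drive in it, 115 (x) by 76 (y) by 20 mm high, about 0.18 kg, loose, lying flat in one bay of the dock (either one). Origin: centre of its underside; x points to its front edge (towards the connector), same heading as the dock.
- black_caddy: black plastic drive caddy with a grey drive in it, 115 (x) by 76 (y) by 20 mm high, about 0.18 kg, loose, lying flat in one bay of the dock (either one). Origin: centre of its underside; x points to its front edge (towards the connector), same heading as the dock. To be left alone.
- left_lever (a joint): left bay's toggle lever, rad: 0 = open (30 degrees outward from upright), 2.094 = locked (level across its bay). Level pivot along dock x, at dock x -0.055, y +0.105, z 0.036 m. An over-centre spring drives it to the nearer end; dead centre 1.05. A sideways push of 4 to 5 N near the tip starts it; past centre it snaps down. Locked, its tongue sits 6 mm behind a caddy that is home; it cannot lock on one that is not.
- right_lever (a joint): right bay's toggle lever, rad: 0 = open (30 degrees outward from upright), 2.094 = locked (level across its bay). Level pivot along dock x, at dock x -0.055, y -0.105, z 0.036 m. An over-centre spring drives it to the nearer end; dead centre 1.05. A sideways push of 4 to 5 N near the tip starts it; past centre it snaps down. Locked, its tongue sits 6 mm behind a caddy that is home; it cannot lock on one that is not.
- left_lever_tip (a point): tip of the left lever, 77 mm from its pivot: the end of its yellow grip (16 mm wide along the dock's x, 12 mm thick, 30 mm long); about 103 mm above the desk when open, 36 mm when locked
- right_lever_tip (a point): tip of the right lever, the same, mirrored
- ssd_a: grey solid state drive lying flat, 100 x 70 x 7 mm, loose bystander; origin: under its middle at desk level
- ssd_b: grey solid state drive lying flat, 100 x 70 x 7 mm, loose bystander; origin: under its middle at desk level
- heat_sink: finned aluminium heat sink, 50 x 50 x 28 mm, loose bystander; origin: under its middle at desk level
- screwdriver: black-handled precision screwdriver lying flat, 160 mm long, loose bystander; origin: under its middle at desk level
- mug: blue ceramic mug, 80 mm across, 90 mm high, loose bystander; origin: under its middle at desk level
- screw_tray: blue open plastic tray, 90 x 60 x 25 mm, loose bystander; origin: under its middle at desk level

How it is judged:
On the way, in this order (a step that is already met when the one before it is completed fails the run):
1. the red caddy is home (within 4 mm of the connector face) while both levers are still open (x of red_caddy in the frame of dock above 0.0085 m and value of joint each of left_lever, right_lever below 0.5 rad), for 0.2 s.
2. the lever of the red caddy's bay has snapped over to locked (x of red_caddy in the frame of dock above 0.0085 m and ((y of red_caddy in the frame of dock above 0 m and value of joint left_lever above 1.95 rad) or (y of red_caddy in the frame of dock below 0 m and value of joint right_lever above 1.95 rad))), for 0.2 s.
At the end, for the whole second after the job is handed in: the red caddy lies flat in its bay, at rest, within 4 mm of the connector face; its bay's lever is locked (above 1.95 rad), the other lever is open (below 0.25 rad), and the black caddy is within 6 mm of where it was (x of red_caddy in the frame of dock above 0.0085 m and ((y of red_caddy in the frame of dock above 0 m and value of joint left_lever above 1.95 rad and value of joint right_lever below 0.25 rad) or (y of red_caddy in the frame of dock below 0 m and value of joint right_lever above 1.95 rad and value of joint left_lever below 0.25 rad)) and distance of black_caddy from where it was at the start of the episode below 0.006 m and angle between red_caddy's own z axis and vertical below 0.05 rad and height (world z) of red_caddy below 0.01 m and linear speed of red_caddy below 0.02 m/s); the robot touches nothing.
It fails at once if the red caddy is lifted (more than 9 mm off its bay floor) or tipped by more than 0.25 rad (height (world z) of red_caddy above 0.015 m or angle between red_caddy's own z axis and vertical above 0.25 rad).
It fails at once if the black caddy is moved by more than 8 mm (distance of black_caddy from where it was at the start of the episode above 0.008 m).
It fails at once if the black caddy's lever is moved by more than 0.5 rad ((y of red_caddy in the frame of dock above 0 m and value of joint right_lever above 0.5 rad) or (y of red_caddy in the frame of dock below 0 m and value of joint left_lever above 0.5 rad)).
It fails at once if another thing on the desk is moved by more than 20 mm (distance of any of ssd_a, ssd_b, heat_sink, screwdriver, mug, screw_tray from where it was at the start of the episode above 0.02 m).
It also fails if it takes over 38 s, if anything falls off the work surface, if the arm or the gripper's body presses on something with over 40 N, if the wrist force passes 120 N, or if a joint passes its speed limit or range.

### The arm

A 7-joint arm with a two-finger parallel gripper is mounted at the origin on the work surface. World frame = base frame: x ahead of the robot, y to its left, z up, the work surface at z = 0. Lengths are in m, angles in rad, forces in N, time in s.
With the tool pointing down it reaches from about 0.425 to 0.95 m from the base axis. Payload 4.7 kg.
Tool frame: the origin (TCP) lies between the finger pads; the fingertips stand 25 mm ahead of it and the grasp point (between the pads) lies 6 mm ahead of it; x points along the fingers, z is the direction in which the jaws open and shut, and the axes are right-handed (so a half turn about x gives the same grasp; the last joint's range is limited). The gripper opens to 85 mm and grips with 20 to 120 N. Pads are 22 mm wide; open, the fingers measure 114 mm over their backs; the gripper's body (76 mm by 85 mm) begins 54 mm behind the grasp point. The pads swing forward as they close: fully open they stand 13 mm farther back than shut.
Start: joints at [-1.133, 0.469, -0.049, 1.532, 0.024, 1.141, -0.082], TCP at [0.304, 0.603, 0.256] pointing down, gripper open.
Joint ranges: [-2.59, 2.59], [-0.33, 1.99], [-1.39, 1.29], [0.1, 2.45], [-1.04, 4.18], [0.21, 1.99], [-2.66, 2.66]. Speed limits (rad/s): [2.57, 2.57, 3.14, 3.14, 3.14, 3.14, 3.14].

### API

Orientations are given as a 3x3 rotation matrix whose columns are the frame's x, y, z axes.
In Python, from rig import * gives the robot as it stands. Calls block until the motion is done:
- movep(position, orientation): joint-space move of the TCP to a pose.
- move_l(position, attitude=None, feed=0.15, until_force=None): straight line of the TCP; attitude=None keeps the orientation; feed is the mean speed in m/s. With until_force (N) it stops when the force on the tool has changed by that much, and returns True; else False.
- move_joints(angles): joint-space move.
- command_gripper(opening, newtons=None): finger opening in m; newtons is the grip in N (None keeps the last); returns when the fingers have stopped.
- sleep(seconds).
- inverse_kinematics(position, orientation): joint angles nearest the present ones, or None.
- sense(): the state.
- camera(name): name is "scene" or "top" or "wrist"; returns (picture, depth): 480x640x3 uint8, red, green, blue; 480x640 float32, m along the optical axis (not along the pixel's ray), 0 where there is no reading.
- camera_params(name): a dict with "K" (3x3 intrinsics, pixels), "dist" ([k1, k2, p1, p2, k3] as OpenCV has them; the pictures are not rectified), "position" and "rotation" of the camera in the world; the wrist camera has in their place "tool_from_camera" (4x4, takes a point from camera to tool coordinates, whose origin is the TCP and whose axes are the tool frame's). Camera axes: x right, y down, z forward; pixel columns grow to the right and rows downward; lengths in m; the calibration is good to about 2 mm. A picture is of the moment at which its call begins: read the wrist's pose just before it. camera_params takes no time and is no camera call.
A pose or a line that the arm cannot do raises Unreachable and nothing moves.
- finish_job(): hands the job in, once; it reports no verdict.
The state is a dict: "time_s": time; "joint_pos": joint angles; "qd": joint speeds; "joint_efforts": joint torques, N m; "position": TCP position; "tcp_rot": TCP orientation; "wrist_force": force on the tool from outside, world axes, zero at the start; "ft_torque": the same for the moment, N m; "finger_gap": finger opening in m.
Only numpy, scipy, OpenCV 4.12 (cv2) and the standard library are available. Lean on these libraries where they do the work, as an engineer would, in place of code of your own. Each camera call takes 0.05 s, during which the arm holds its last target. There are 200 camera calls.

## Working session

There is one attempt and no reset: what is moved stays moved. The work goes in short steps, each a Python script; the robot and the scene stay as the last script left them, time stands still between calls to the robot, and variables do not carry over. Pictures are saved under pics/ and viewed, about 8 in all and at most 12, crops included, and the job is handed in when it is done.

```bash
mkdir -p pics; ls
python3 - <<'E'
from rig import *
import cv2,numpy as np
for n in("top","scene"):
    p,d=camera(n); cv2.imwrite(f"pics/{n}0.png",p[...,::-1]); np.savez(f"{n}0.npz",p=p,d=d)
    c=camera_params(n); print(n,c)
print(sense())
E
```

```text
pics
top {'K': array([[492.52604664,   0.        , 310.78173779],
       [  0.        , 492.52604664, 241.06347333],
       [  0.        ,   0.        ,   1.        ]]), 'dist': array([-0.00848345,  0.        ,  0.        ,  0.        ,  0.        ]), 'position': array([0.35995095, 0.01131198, 1.24824543]), 'rotation': array([[ 0.00612968, -0.98980714,  0.14228227],
       [-0.99995616, -0.00707425, -0.00613382],
       [ 0.00707783, -0.14223843, -0.98980712]])}
scene {'K': array([[433.51375672,   0.        , 320.66958415],
       [  0.        , 433.51375672, 244.07085983],
       [  0.        ,   0.        ,   1.        ]]), 'dist': array([-0.10235044,  0.        ,  0.        ,  0.        ,  0.        ]), 'position': array([1.07074351, 0.46815151, 0.7810656 ]), 'rotation': array([[-0.68519035,  0.50977876, -0.52023053],
       [ 0.72826469,  0.49129329, -0.47776715],
       [ 0.01203023, -0.70622696, -0.70788329]])}
{'time_s': 0.1, 'joint_pos': array([-1.1329056 ,  0.46937589, -0.04862553,  1.53356939,  0.02412152,
        1.14100234, -0.08232947]), 'qd': array([ 0.00040998, -0.00347072,  0.00029224, -0.00289683,  0.00070607,
        0.00047981, -0.00096614]), 'joint_efforts': array([ 1.33008547e-03, -5.11512458e+01, -4.65049152e-02, -2.38393772e+01,
        1.08108966e-02,  4.33952213e-03, -2.30186532e-05]), 'position': array([0.30352445, 0.60237097, 0.25535839]), 'tcp_rot': array([[-7.35172995e-04, -8.93033222e-01,  4.49990137e-01],
       [-1.60834802e-03,  4.49990732e-01,  8.93031777e-01],
       [-9.99998436e-01, -6.72078984e-05, -1.76712925e-03]]), 'wrist_force': array([ 0.20600292, -0.85593601, -0.87684359]), 'ft_torque': array([ 0.01927034,  0.04342484, -0.00851734]), 'finger_gap': 0.08533508147948735}
```

View pics/top0.png

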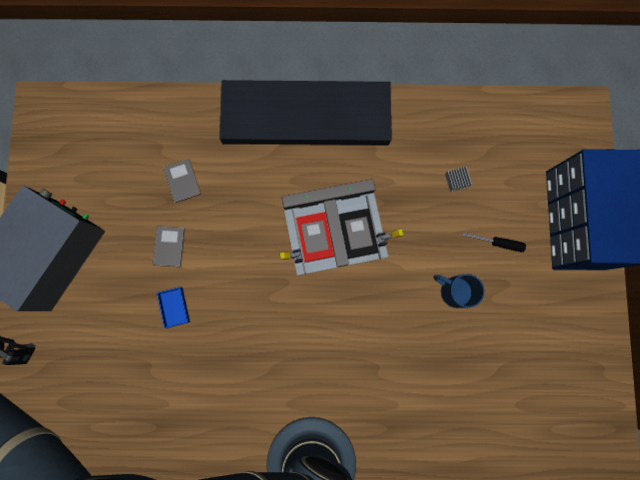

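View pics/scene0.png

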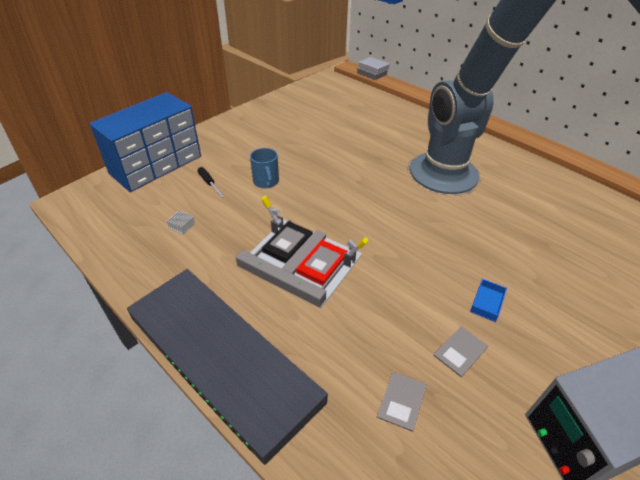

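The red caddy is in the left bay: red at about (316,236) in the top view, and its lever tip is yellow at about (284,256). The black caddy is at (358,232) with its lever tip at (398,233). Next I measure.

```bash
cat > h.py <<'E'
import numpy as np,cv2
from rig import *
def rays(n,uv):
    c=camera_params(n); q=cv2.undistortPoints(np.float64(uv).reshape(-1,1,2),c["K"],c["dist"]).reshape(-1,2)
    return c["position"],np.c_[q,np.ones(len(q))]@c["rotation"].T
def plane(n,uv,z):
    o,d=rays(n,uv); return o+d*((z-o[2])/d[:,2])[:,None]
def blobs(p,lo,hi,amin=10):
    m=cv2.inRange(cv2.cvtColor(p,cv2.COLOR_RGB2HSV),lo,hi)
    k,l,s,c=cv2.connectedComponentsWithStats(m)
    return [(s[i,4],c[i],cv2.findContours((l==i).astype(np.uint8),0,1)[0][0]) for i in range(1,k) if s[i,4]>=amin]
def tri(u1,u2,n1="top",n2="scene"):
    a,d=rays(n1,[u1]);b,e=rays(n2,[u2]);d,e=d[0],e[0]
    s=np.linalg.lstsq(np.c_[d,-e],b-a,rcond=None)[0]; P,Q=a+s[0]*d,b+s[1]*e
    return (P+Q)/2,np.linalg.norm(P-Q)
E
python3 - <<'E'
from h import *
Y={}
for n in("top","scene"):
    f=np.load(n+"0.npz");p=f["p"];D=f["d"]
    r=max(blobs(p,(0,150,100),(8,255,255)),key=lambda b:b[0])
    box=cv2.boxPoints(cv2.minAreaRect(r[2])); P=plane(n,box,.026)
    print(n,"red",r[0],P.round(4).tolist(),"mean",P.mean(0),"sides",np.linalg.norm(np.diff(P,axis=0),axis=1))
    e=P[1]-P[0],P[2]-P[1]; print([np.degrees(np.arctan2(v[1],v[0])) for v in e])
    Y[n]=sorted([b[1] for b in blobs(p,(22,150,120),(35,255,255),15)],key=lambda c:c[0]); print(Y[n])
    if n=="top":
        # all dock-height points by depth: above desk
        v,u=np.mgrid[150:300,250:420]; o,d=rays(n,np.c_[u.ravel(),v.ravel()]); W=o+d*D[150:300,250:420].ravel()[:,None]
        W=W.reshape(150,170,3); m=((W[...,2]>.034)&(W[...,2]<.046)).astype(np.uint8)
        b=max(cv2.findContours(m,0,1)[0],key=cv2.contourArea); q=cv2.boxPoints(cv2.minAreaRect(b))+[250,150]
        print("block",plane(n,q,.04).round(4).tolist())
        m=((W[...,2]>.010)&(W[...,2]<.05)); 
        rr=cv2.minAreaRect((W[m][:,:2]*1000).astype(np.float32)); print("dock>10mm",rr,cv2.boxPoints(rr).tolist())
t,s=Y["top"],Y["scene"]
print("L",tri(t[0],s[-1]),"R",tri(t[-1],s[0]))
E
```

```text
top red 670 [[0.5952, 0.0416, 0.026], [0.6109, -0.0326, 0.026], [0.4994, -0.0548, 0.026], [0.4842, 0.0186, 0.026]] mean [ 0.5474137  -0.00679978  0.026     ] sides [0.07589025 0.11359532 0.07493134]
[np.float64(-78.06166956541439), np.float64(-168.77142780595062)]
[array([284.44444444, 254.85714286]), array([397.37681159, 232.68115942])]
block [[0.6461, 0.0794, 0.04], [0.6935, -0.1515, 0.04], [0.6627, -0.1569, 0.04], [0.6156, 0.0732, 0.04]]
dock>10mm ((601.9139404296875, -49.576171875), (259.7810974121094, 356.0692138671875), 12.092534065246582) [[437.60888671875, 97.29702758789062], [512.2022705078125, -250.8712158203125], [766.218994140625, -196.44937133789062], [691.6256103515625, 151.7188720703125]]
scene red 694 [[0.62, -0.027, 0.026], [0.4828, -0.0638, 0.026], [0.4904, 0.0242, 0.026], [0.6218, 0.0528, 0.026]] mean [ 0.5537566  -0.00347867  0.026     ] sides [0.1421266  0.08836825 0.13446914]
[np.float64(-164.99222591825577), np.float64(85.02950676751479)]
[array([265.74666667, 201.34666667]), array([362.49253731, 242.20895522])]
L (array([0.4930106 , 0.0661897 , 0.09037831]), np.float64(6.184171291870884e-05)) R (array([ 0.54785268, -0.20197876,  0.08904605]), np.float64(0.0012677475750029594))
```

Measurements agree: the yellow-grip separation is 274 mm against an expected 272, grip height is 90 mm, the yaw estimates all give about 11.6°, and the caddy is 29 mm short of home. Now I push.

```bash
cat >> h.py <<'E'
A=np.radians(11.6); DX=np.array([np.cos(A),np.sin(A),0]); DY=np.array([-np.sin(A),np.cos(A),0]); O=np.array([.5743,-.0569,0])
R=np.c_[[0,0,-1],np.cross(DY,[0,0,-1]),DY]
def W(x,y,z): return O+x*DX+y*DY+[0,0,z]
def inD(p): return np.array([(p-O)@DX,(p-O)@DY,p[2]]).round(4)
E
python3 - <<'E'
from h import *
command_gripper(0.0,20)
movep(W(-.132,.055,.15),R)
move_l(W(-.132,.055,.06),feed=.15)
print("desk",move_l(W(-.132,.055,.015),feed=.03,until_force=4)); s=sense(); print(inD(s["position"]),s["wrist_force"],s["finger_gap"],s["time_s"])
z=s["position"][2]+.013
move_l(W(-.132,.055,z),feed=.05)
p,d=camera("scene");cv2.imwrite("pics/s1.png",cv2.resize(p[180:320,200:440,::-1],None,fx=3,fy=3))
print("push",move_l(W(-.045,.055,z),feed=.04,until_force=12)); s=sense(); print(inD(s["position"]),s["wrist_force"],s["time_s"])
p,d=camera("top");cv2.imwrite("pics/t2.png",cv2.resize(p[150:300,240:440,::-1],None,fx=4,fy=4))
p,d=camera("wrist");cv2.imwrite("pics/w2.png",p[...,::-1])
E
```

```text
desk True
[-0.1321  0.055   0.0251] [-0.76026696  0.04463386  6.61919715] 4.299081199933461e-05 5.025
push True
[-0.0571  0.0551  0.0373] [-0.58492363  0.0727588  -0.8265535 ] 7.2083
```

View pics/t2.png

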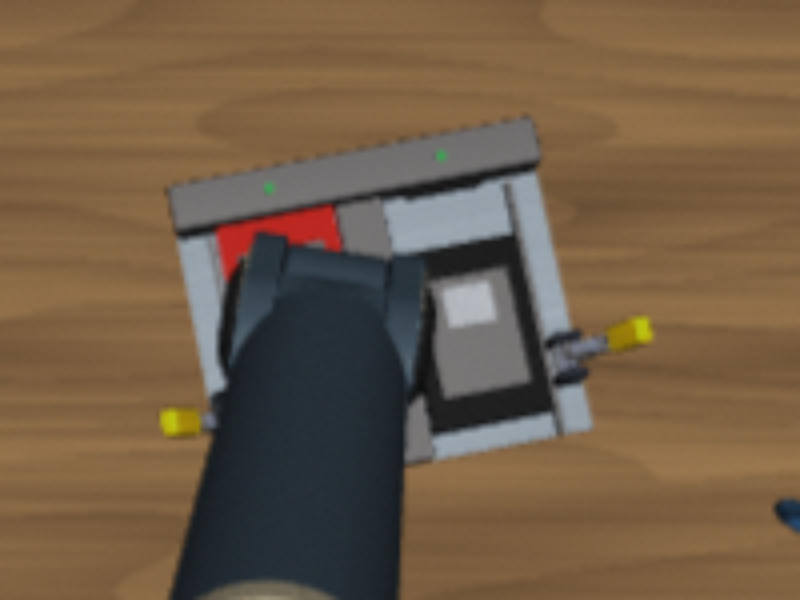

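The red front edge sits at the connector face, and the push stopped at -0.057 against a predicted -0.056. I'll press again slowly, back out, and check from the wrist.

Run:
```python
from h import *
z=sense()["position"][2]
print("push",move_l(W(-.045,.055,z),feed=.015,until_force=10)); s=sense(); print(inD(s["position"]),s["wrist_force"]@DX,s["time_s"])
sleep(.3); print(inD(sense()["position"]))
move_l(W(-.12,.055,z),feed=.1)
move_l(W(-.12,.055,.17),feed=.2)
move_l(W(-.055,.200,.17),feed=.2)
s=sense()
for n in("scene","top"):
    p,d=camera(n)
    r=max(blobs(p,(0,150,100),(8,255,255)),key=lambda b:b[0])
    P=plane(n,cv2.boxPoints(cv2.minAreaRect(r[2])),.026); print(n,[inD(q).tolist() for q in P],inD(P.mean(0)))
    a,b,c,e=(150,300,240,440) if n=="top" else (180,320,220,420)
    cv2.imwrite(f"pics/{n}3.png",cv2.resize(p[a:b,c:e,::-1],None,fx=4,fy=4))
print(s["time_s"])
```

```text
push True
[-0.0569  0.0553  0.0363] -0.2887602658891703 7.7833
[-0.0575  0.0554  0.0361]
scene [[0.0594, 0.0192, 0.026], [-0.0644, 0.0133, 0.026], [-0.0392, 0.0974, 0.026], [0.0781, 0.0973, 0.026]] [0.0085 0.0568 0.026 ]
top [[0.0701, 0.0924, 0.026], [0.0706, 0.0162, 0.026], [-0.0463, 0.017, 0.026], [-0.0465, 0.0921, 0.026]] [0.012  0.0544 0.026 ]
10.6167
```

View pics/top3.png

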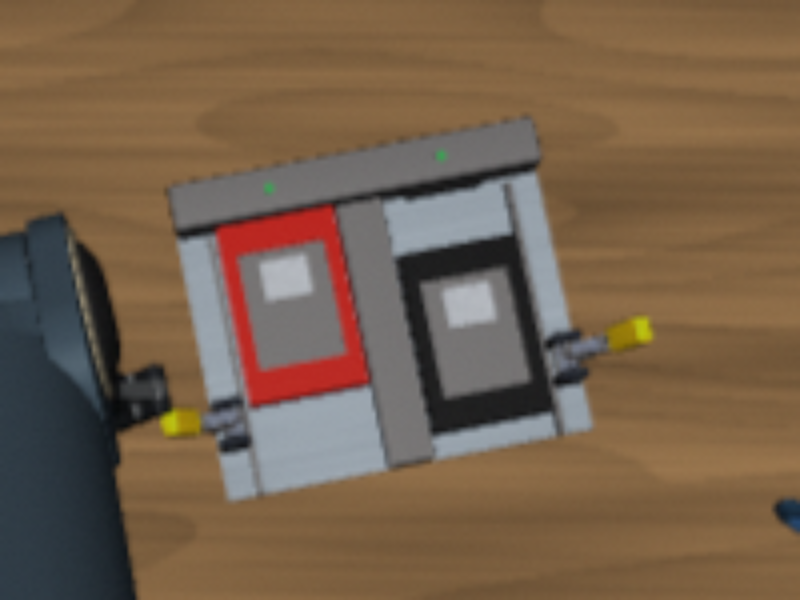

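View pics/scene3.png

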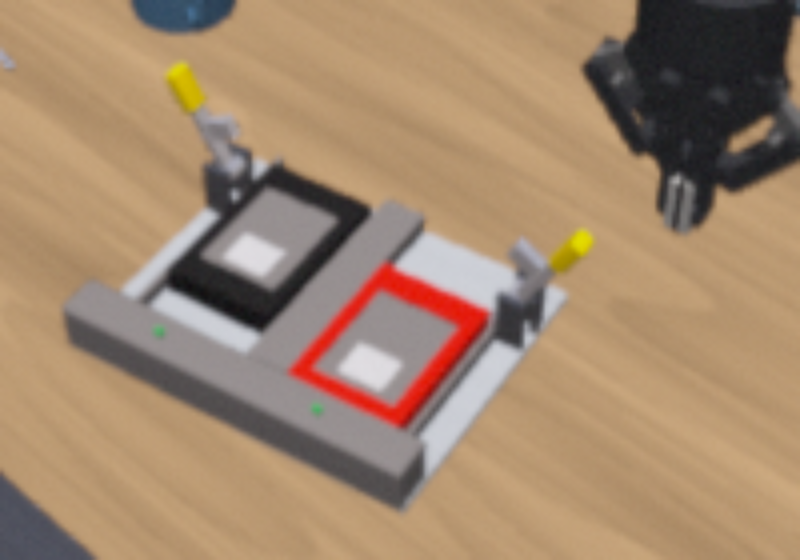

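The caddy is home (centre x 0.012 against a nominal 0.0125), both levers are open and the black caddy looks unmoved. Next is the lever.

Run:
```python
from h import *
move_l(W(-.055,.200,.115),feed=.2)
print("blocked",move_l(W(-.055,.055,.115),feed=.06,until_force=25)); s=sense(); print(inD(s["position"]),s["wrist_force"],s["time_s"])
move_l(W(-.055,.055,.20),feed=.2)
move_l(W(-.055,.26,.20),feed=.25)
sleep(.3)
Y={};
for n in("top","scene"):
    p,d=camera(n)
    r=max(blobs(p,(0,150,100),(8,255,255)),key=lambda b:b[0])
    print(n,"red",inD(plane(n,cv2.boxPoints(cv2.minAreaRect(r[2])),.026).mean(0)))
    Y[n]=sorted([b[1] for b in blobs(p,(22,150,120),(35,255,255),15)],key=lambda c:c[0])
    a,b,c,e=(150,300,240,440) if n=="top" else (180,320,220,420)
    cv2.imwrite(f"pics/{n}4.png",cv2.resize(p[a:b,c:e,::-1],None,fx=4,fy=4))
t,s=Y["top"],Y["scene"]; print(Y)
for q in(tri(t[0],s[-1]),tri(t[-1],s[0])): print(inD(q[0]),q[1])
s=sense();print(s["time_s"],s["wrist_force"])
```

```text
blocked True
[-0.0549  0.1593  0.1164] [-1.69203006  6.54842819  2.16009965] 12.2
top red [0.012  0.0544 0.026 ]
scene red [0.0085 0.0568 0.026 ]
{'top': [array([284.44444444, 254.85714286]), array([397.17142857, 232.7       ])], 'scene': [array([265.82894737, 201.40789474]), array([362.56060606, 242.1969697 ])]}
[-0.0549  0.137   0.0904] 8.642678919882057e-05
[-0.055  -0.1364  0.0891] 0.0011057746653589215
14.3833 [-0.21590801  0.80862359 -0.15637336]
```

View pics/scene4.png

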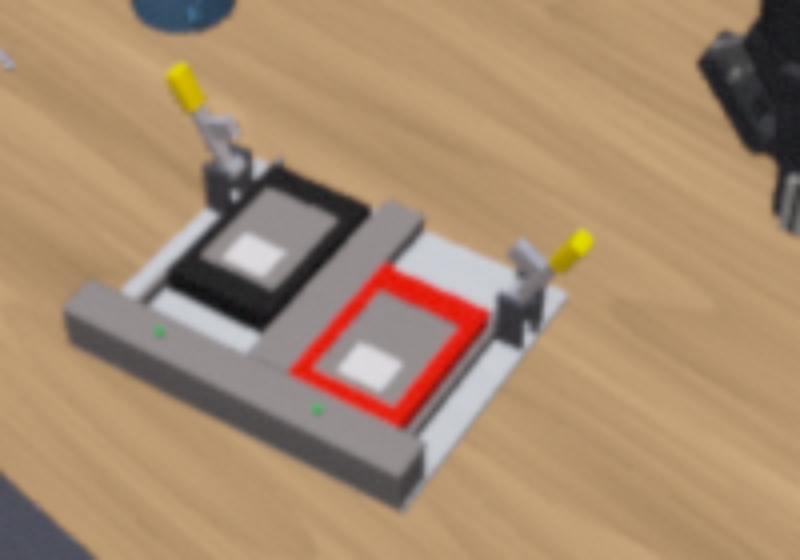

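View pics/top4.png

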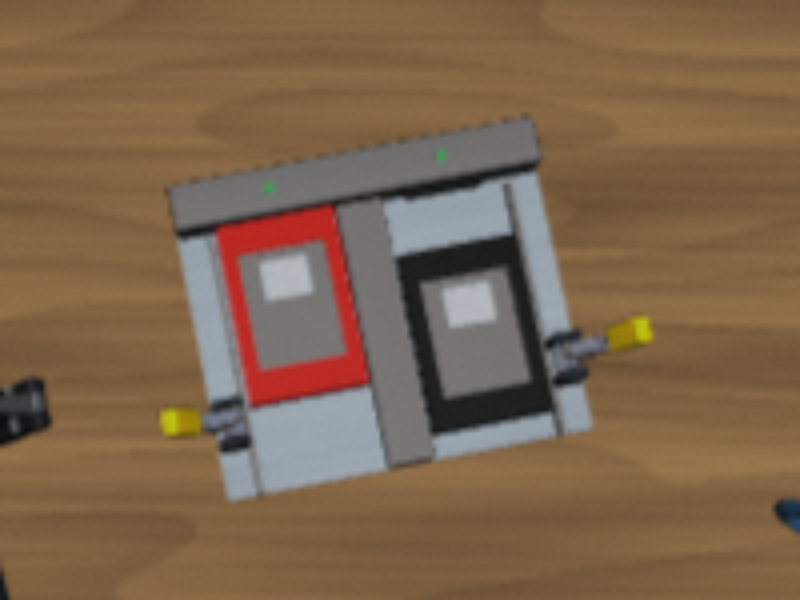

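The 25 N guard tripped on the contact spike (at y 0.159, steady force 6.5 N), so the lever is still open. Everything else is unchanged. I'll repeat with slow contact and no guard.

Run:
```python
from h import *
move_l(W(-.055,.185,.20),feed=.25)
move_l(W(-.055,.185,.115),feed=.2)
print("touch",move_l(W(-.055,.150,.115),feed=.025,until_force=4)); s=sense(); print(inD(s["position"]),s["wrist_force"])
move_l(W(-.055,.055,.115),feed=.06); s=sense(); print(inD(s["position"]),s["wrist_force"],s["time_s"])
move_l(W(-.055,.055,.20),feed=.2)
move_l(W(-.055,.26,.20),feed=.25)
sleep(.3)
Y={};
for n in("top","scene"):
    p,d=camera(n)
    r=max(blobs(p,(0,150,100),(8,255,255)),key=lambda b:b[0])
    print(n,"red",inD(plane(n,cv2.boxPoints(cv2.minAreaRect(r[2])),.026).mean(0)))
    Y[n]=sorted([b[1] for b in blobs(p,(22,150,120),(35,255,255),15)],key=lambda c:c[0])
    a,b,c,e=(150,300,240,440) if n=="top" else (180,320,220,420)
    cv2.imwrite(f"pics/{n}5.png",cv2.resize(p[a:b,c:e,::-1],None,fx=4,fy=4))
t,s=Y["top"],Y["scene"]; print(Y)
for q in(tri(t[0],s[-1]),tri(t[-1],s[0])): print(inD(q[0]),q[1])
s=sense();print(s["time_s"],s["wrist_force"])
```

```text
touch True
[-0.0551  0.162   0.1149] [-0.45923633  1.61908851  1.02017485]
[-0.055   0.0554  0.115 ] [0.65371286 0.18529156 0.32841051] 18.275
top red [0.012  0.0544 0.026 ]
scene red [0.0082 0.0565 0.026 ]
{'top': [array([322.55714286, 250.17142857]), array([397.17142857, 232.7       ])], 'scene': [array([265.81578947, 201.38157895]), array([326.11111111, 243.15873016])]}
[-0.0549  0.0427  0.0368] 0.001499675492412542
[-0.055  -0.1364  0.0892] 0.0010597785638119881
20.2167 [-0.09243455  0.07061768 -0.62185159]
```

View pics/scene5.png

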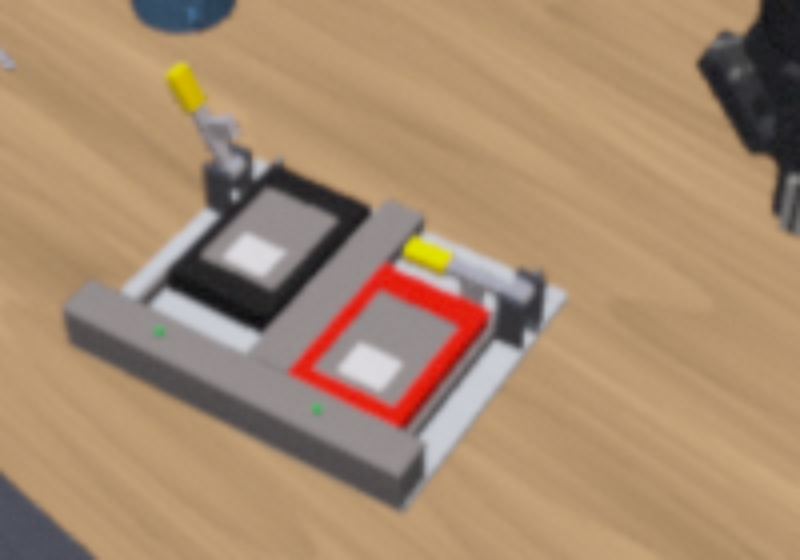

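The left lever lies level across the bay behind the red caddy, with its grip at z 0.037. The right lever is still open, and the robot is clear.

```bash
python3 -c "
from rig import *
finish_job()"
```

```text
the job is handed in; nothing more can be done
```

The red caddy is home and its lever is locked. I handed the job in at about 20 s; `finish_job()` gave no verdict.

I pushed the caddy along the left bay with closed fingertips until it met the connector. Then I pushed the left lever over centre from outside and it snapped down.

**First lever push:** it stopped early because my 25 N force guard tripped on the contact spike. The lever sprang back open and nothing else moved. The second push, with slow contact and no guard, worked.

Last checks:

| Item | Measured | Expected |
|---|---|---|
| Red caddy, dock x (top view) | 0.012 m | 0.0125 m (must be above 0.0085) |
| Left lever grip, height | 37 mm, level | about 36 mm when locked |
| Right lever grip, height | 89 mm, unchanged | about 90 mm when open |

- **Black caddy:** it looks unmoved in the pictures, but I did not measure its position.
- **Robot:** it was clear of everything, with wrist force near zero.
- **One disagreement:** the scene camera's rough box fit put the red caddy at x 0.0082–0.0085 m. I trusted the top view because the scene camera looks at the caddy obliquely, so its fitted rectangle is skewed. The fingertip stop position (TCP at x -0.057 m, about -0.056 expected for a caddy that is home) also supports it.

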